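# Load the kit carrier in picking order

### The job

The four jars of parts in the wooden rack stand in the order they are used, beginning at the rack's green end cap. Move them all into the blue steel kit carrier in that same order counted from the carrier's green end cap: the jar nearest green goes nearest green, then the second, the third and the fourth. Stand every jar upright on the floor of its own compartment, do not tip any jar over on the way, and leave the yellow screwdriver and the tape measure where they lie.

Things in the scene. Friction and masses are not known exactly. Their poses are not given: they have to be found in the camera images.
- tan_jar: screw-top jar of small parts, tan body, black lid; a plain upright cylinder 43 mm in diameter and 66 mm tall with the lid. Origin at the centre of its underside, z up along its axis. It starts upright in one of the four pockets of the wooden rack; 50 to 110 g
- white_jar: screw-top jar of small parts, white body, red lid; a plain upright cylinder 47 mm in diameter and 76 mm tall with the lid. Origin at the centre of its underside, z up along its axis. It starts upright in one of the four pockets of the wooden rack; 50 to 110 g
- blue_jar: screw-top jar of small parts, grey-blue body, white lid; the widest and lowest; a plain upright cylinder 51 mm in diameter and 61 mm tall with the lid. Origin at the centre of its underside, z up along its axis. It starts upright in one of the four pockets of the wooden rack; 50 to 110 g
- brown_jar: screw-top jar of small parts, dark brown body, black lid; the narrowest and tallest; a plain upright cylinder 35 mm in diameter and 81 mm tall with the lid. Origin at the centre of its underside, z up along its axis. It starts upright in one of the four pockets of the wooden rack; 50 to 110 g
- jar_rack: pale wooden rack, a board 80 x 303 x 24 mm (x, y, z), fixed. Origin at the centre of its underside; its long side is its y axis. Four round pockets 57 mm wide and 16 mm deep (pocket floor 8 mm above the origin, top face at 24 mm) lie in a row at x = 0, y = +112.5, +37.5, -37.5 and -112.5 mm. All four jars start in it
- kit_carrier: blue sheet-steel kit carrier, an open tray 78 x 303 x 21 mm (x, y, z), fixed, empty at the start, beside the wooden rack (to its left or right) roughly in line with it. Origin at the centre of its underside; its long side is its y axis. Three partitions make four square compartments, 72 x 72 mm inside, centred at x = 0, y = +112.5, +37.5, -37.5 and -112.5 mm; walls 3 mm thick, their tops 21 mm and the floor (black rubber mat) 5 mm above the origin
- rack_green_cap: green plastic cap screwed to one end of the wooden rack, 60 x 18 x 26 mm (x, y, z), fixed; it marks the end where place number one is. It may be on either end (the other end carries the same cap in black). Origin at the centre of its underside, 161.5 mm from the origin of the piece it is fixed to
- carrier_green_cap: green plastic cap screwed to one end of the blue carrier, 60 x 18 x 26 mm (x, y, z), fixed; it marks the end where place number one is. It may be on either end (the other end carries the same cap in black). Origin at the centre of its underside, 161.5 mm from the origin of the piece it is fixed to
- screwdriver: yellow-handled screwdriver lying on the bench to the left of the racks, 28 x 182 x 28 mm; origin at the centre of its underside, long side along its y. To be left alone
- tape_measure: yellow and black tape measure lying on the bench to the right of the racks, 66 x 74 x 36 mm; origin at the centre of its underside. To be left alone
Not all that is in view belongs to the job. Leave any orange or purple look-alike of the white_jar alone.

How it is judged:
At the end, for the whole second after the job is handed in: One jar in each compartment of the blue carrier, in the rack's order counted from the green caps; each upright (0.06 rad), its underside on the floor (3 mm), its axis within 22 mm of the compartment's centre lengthwise and crosswise, at rest and released (((((y of rack_green_cap in the frame of jar_rack above 0 m and y of carrier_green_cap in the frame of kit_carrier above 0 m) or (y of rack_green_cap in the frame of jar_rack below 0 m and y of carrier_green_cap in the frame of kit_carrier below 0 m)) and distance of tan_jar from where it was at the start of the episode between 0.323 and 0.397 m and distance of white_jar from where it was at the start of the episode between 0.323 and 0.397 m and distance of blue_jar from where it was at the start of the episode between 0.323 and 0.397 m and distance of brown_jar from where it was at the start of the episode between 0.323 and 0.397 m) or (((y of rack_green_cap in the frame of jar_rack above 0 m and y of carrier_green_cap in the frame of kit_carrier below 0 m) or (y of rack_green_cap in the frame of jar_rack below 0 m and y of carrier_green_cap in the frame of kit_carrier above 0 m)) and ((horizontal distance between tan_jar and jar_rack between 0.4305 and 0.5145 m and distance of tan_jar from where it was at the start of the episode between 0.548 and 0.622 m) or (horizontal distance between tan_jar and jar_rack between 0.3555 and 0.4395 m and distance of tan_jar from where it was at the start of the episode between 0.398 and 0.472 m) or (horizontal distance between tan_jar and jar_rack between 0.2805 and 0.3645 m and distance of tan_jar from where it was at the start of the episode between 0.248 and 0.322 m) or (horizontal distance between tan_jar and jar_rack between 0.2055 and 0.2895 m and distance of tan_jar from where it was at the start of the episode between 0.098 and 0.172 m)) and ((horizontal distance between white_jar and jar_rack between 0.4305 and 0.5145 m and distance of white_jar from where it was at the start of the episode between 0.548 and 0.622 m) or (horizontal distance between white_jar and jar_rack between 0.3555 and 0.4395 m and distance of white_jar from where it was at the start of the episode between 0.398 and 0.472 m) or (horizontal distance between white_jar and jar_rack between 0.2805 and 0.3645 m and distance of white_jar from where it was at the start of the episode between 0.248 and 0.322 m) or (horizontal distance between white_jar and jar_rack between 0.2055 and 0.2895 m and distance of white_jar from where it was at the start of the episode between 0.098 and 0.172 m)) and ((horizontal distance between blue_jar and jar_rack between 0.4305 and 0.5145 m and distance of blue_jar from where it was at the start of the episode between 0.548 and 0.622 m) or (horizontal distance between blue_jar and jar_rack between 0.3555 and 0.4395 m and distance of blue_jar from where it was at the start of the episode between 0.398 and 0.472 m) or (horizontal distance between blue_jar and jar_rack between 0.2805 and 0.3645 m and distance of blue_jar from where it was at the start of the episode between 0.248 and 0.322 m) or (horizontal distance between blue_jar and jar_rack between 0.2055 and 0.2895 m and distance of blue_jar from where it was at the start of the episode between 0.098 and 0.172 m)) and ((horizontal distance between brown_jar and jar_rack between 0.4305 and 0.5145 m and distance of brown_jar from where it was at the start of the episode between 0.548 and 0.622 m) or (horizontal distance between brown_jar and jar_rack between 0.3555 and 0.4395 m and distance of brown_jar from where it was at the start of the episode between 0.398 and 0.472 m) or (horizontal distance between brown_jar and jar_rack between 0.2805 and 0.3645 m and distance of brown_jar from where it was at the start of the episode between 0.248 and 0.322 m) or (horizontal distance between brown_jar and jar_rack between 0.2055 and 0.2895 m and distance of brown_jar from where it was at the start of the episode between 0.098 and 0.172 m)))) and y of tan_jar in the frame of kit_carrier between -0.134 and 0.134 m and x of tan_jar in the frame of kit_carrier between -0.022 and 0.022 m and z of tan_jar in the frame of kit_carrier between 0.002 and 0.008 m and angle between each of tan_jar, white_jar, blue_jar, brown_jar's own z axis and vertical below 0.06 rad and linear speed of each of tan_jar, white_jar, blue_jar, brown_jar below 0.02 m/s and contact force between each of tan_jar, white_jar, blue_jar, brown_jar and the fingers below 0.05 N and y of white_jar in the frame of kit_carrier between -0.134 and 0.134 m and x of white_jar in the frame of kit_carrier between -0.022 and 0.022 m and z of white_jar in the frame of kit_carrier between 0.002 and 0.008 m and y of blue_jar in the frame of kit_carrier between -0.134 and 0.134 m and x of blue_jar in the frame of kit_carrier between -0.022 and 0.022 m and z of blue_jar in the frame of kit_carrier between 0.002 and 0.008 m and y of brown_jar in the frame of kit_carrier between -0.134 and 0.134 m and x of brown_jar in the frame of kit_carrier between -0.022 and 0.022 m and z of brown_jar in the frame of kit_carrier between 0.002 and 0.008 m); the robot touches nothing.
It fails at once if a jar was tipped over (leaned by more than 0.7 rad) (angle between any of tan_jar, white_jar, blue_jar, brown_jar's own z axis and vertical above 0.7 rad).
It fails at once if the yellow screwdriver or the tape measure was moved by more than 20 mm (distance of any of screwdriver, tape_measure from where it was at the start of the episode above 0.02 m).
It also fails if it takes over 115 s, if anything falls off the work surface, if the arm or the gripper's body presses on something with over 40 N, if the wrist force passes 120 N, or if a joint passes its speed limit or range.

### The arm

A 7-joint arm with a two-finger parallel gripper is mounted at the origin on the work surface; the furniture and walls round the work are solid. World frame = base frame: x ahead of the robot, y to its left, z up, the work surface at z = 0. Lengths are in m, angles in rad, forces in N, time in s.
With the tool pointing down it reaches from about 0.375 to 0.925 m from the base axis. Payload 3.1 kg.
Tool frame: the origin (TCP) lies at the very end of the fingers, on their centre line; the grasp point (between the pads) lies 19 mm behind it; z points along the fingers, y is the line along which they close (so a half turn about z gives the same grasp; the last joint's range is limited). The gripper opens to 85 mm and grips with 20 to 120 N. Pads are 22 mm wide; open, the fingers measure 114 mm over their backs; the gripper's body (76 mm by 85 mm) begins 54 mm behind the grasp point. The pads swing forward as they close: fully open they stand 13 mm farther back than shut.
Start: joints at [-1.397, 0.383, 0.044, 1.598, -0.018, 1.161, -0.05], TCP at [0.174, 0.626, 0.231] pointing down, gripper open.
Joint ranges: [-2.61, 2.61], [-0.41, 2.15], [-1.48, 1.57], [0, 2.5], [-1.57, 4.71], [0.05, 1.97], [-2.85, 2.85]. Speed limits (rad/s): [2.79, 2.79, 3.14, 3.14, 3.14, 3.14, 3.14].

### API

Orientations are given as [roll, pitch, yaw] about the fixed x, y, z axes, in that order (R = Rz(yaw) Ry(pitch) Rx(roll)).
In Python, from station import sensors, eyes, robot, boxes_of, place_of gives the robot as it stands.
- The arm moves only by the tool carry_out, never from a script. Its argument "motion" is a list of rows, each a list of 7 numbers: the closure, from 0 (fully open) to 1 (shut), then the shift along the world's x, y, z in mm, then the turn, a rotation vector about the world's x, y, z in degrees. A call has exactly 8 rows; each row is the pose to reach, as a shift and turn from the pose commanded when the call began; what a row does not reach only later rows make up. A row lasts 1/12 s, in which the tool goes at most 41.7 mm and 7.16 degrees, less where a joint would pass 70% of its speed; a pose out of reach is approached as far as the arm can. A call with a gripper value outside its range is refused whole. The fingers move at their own pace and stop on an object; "squeeze" is the grip in N (left out, the last holds). Time passes only in rows, so rows that repeat a pose let the fingers close, or fill a call up. It gives the time, the measured TCP pose, the force, the opening and the grip force at its end, in the units of the state.
- sensors.read_state(): the state, without advancing time (a new reading comes with each control period).
- eyes.grab_frame(name): name is "side" or "top"; returns a dict with "pixels" (480x640x3 uint8, red, green, blue), "fx", "fy", "cx", "cy" (pixels), "k1" (the pictures are not rectified: a ray, as slopes to the right and down, at radius r is drawn at 1 + k1 r^2 times it, then the intrinsics apply), "world_to_cam" (4x4, takes a point from world to camera coordinates). Camera axes: x right, y up, looking along -z (the intrinsics and any distortion apply to the point x, -y, -z); pixel columns grow to the right and rows downward; lengths in m; the calibration is good to about 2 mm. A picture is of the moment at which its call begins. There is no depth.
- robot.sign_off(): hands the job in; it is judged then, once.
Trained networks look in a picture, given as the dict that the camera call returned (one of the last four; its "shot" number tells which), for a name from the list of things; names that differ only in an ending like _2 or _b are one class to them, and where a whole thing is asked for, a point or a joint stands for the part that bears it (a point fixed in the world has none). Each returns a list of dicts, best first, with "score" (0 to 1); they miss things now and then, are a little off and sometimes report something else, mostly with a low value. They report only what shows in the picture. A call takes as long as a camera call. They do not tell look-alikes from the thing itself.
- boxes_of(picture, name): "rect" ([left, top, right, bottom] in pixels, round what is visible of it).
- place_of(picture, name): "at" ([column, row] in pixels: a listed point, or the origin of a listed thing).
The state is a dict: "clock": time; "joint_positions": joint angles; "qd": joint speeds; "joint_efforts": joint torques, N m; "ee_pos": TCP position; "ee_rot": TCP orientation; "contact_force": force on the tool from outside, world axes, zero at the start; "torque": the same for the moment, N m; "grip_width": opening from 0.0 (shut) to 1.0 (fully open); "gripper_force": force on a finger pad.
Only numpy, scipy, OpenCV 4.12 (cv2) and the standard library are available. Lean on these libraries where they do the work, as an engineer would, in place of code of your own. Each camera call takes 0.05 s, during which the arm holds its last target. There are 200 camera calls.

## Working session

There is one attempt and no reset: what is moved stays moved. The work goes in short steps, Python scripts to look and compute and a tool call to move; the robot and the scene stay as the last step left them, time stands still between calls to the robot, and variables do not carry over. Pictures are saved under pics/ and viewed, at most 14 in all, crops included, and the job is handed in when it is done.

Besides the shell and the picture viewer there is one more tool, called in YAML: its name, and indented under it one key for each argument. carry_out: Moves the arm, as the interface text tells. Its arguments: {"type":"object","properties":{"motion":{"type":"array","items":{"type":"array","items":{"type":"number"}}},"squeeze":{"type":"number"}},"required":["motion"]}

```bash
mkdir -p pics
cat > h.py <<'E'
import numpy as np, cv2
from station import sensors, eyes, robot, boxes_of, place_of
def ray(p,uv):
    d=np.array([(uv[0]-p['cx'])/p['fx'],(uv[1]-p['cy'])/p['fy']]);s=d.copy()
    for _ in range(30): s=d/(1+p['k1']*(s@s))
    T=np.array(p['world_to_cam']);R=T[:3,:3]
    return -R.T@T[:3,3], R.T@np.array([s[0],-s[1],-1.])
def onz(p,uv,z):
    o,d=ray(p,uv);return o+d*(z-o[2])/d[2]
def proj(p,X):
    T=np.array(p['world_to_cam']);c=T[:3,:3]@np.array(X)+T[:3,3]
    s=np.array([c[0],-c[1]])/-c[2];s=s*(1+p['k1']*(s@s))
    return s*[p['fx'],p['fy']]+[p['cx'],p['cy']]
def save(p,n): cv2.imwrite('pics/'+n,p['pixels'][:,:,::-1])
E
python3 - <<'E'
from h import *
s=sensors.read_state();print({k:np.round(v,3) for k,v in s.items()})
Z=dict(tan_jar=.008,white_jar=.008,blue_jar=.008,brown_jar=.008)
for c in('top','side'):
    p=eyes.grab_frame(c);save(p,c+'0.png');print(c,ray(p,(320,240)))
    for n in 'tan_jar white_jar blue_jar brown_jar jar_rack kit_carrier rack_green_cap carrier_green_cap screwdriver tape_measure'.split():
        for r in place_of(p,n)[:3]: print(n,round(r['score'],2),np.round(r['at'],1),np.round(onz(p,r['at'],Z.get(n,0)),3))
E
```

```text
{'clock': np.float64(0.0), 'joint_positions': array([-1.397,  0.384,  0.044,  1.6  , -0.018,  1.161, -0.05 ]), 'qd': array([-0.   , -0.001,  0.   ,  0.   ,  0.   ,  0.002, -0.001]), 'joint_efforts': array([ 0.0000e+00, -4.3346e+01,  1.0240e+00, -2.4951e+01,  1.1000e-02,
        1.1000e-02,  0.0000e+00]), 'ee_pos': array([0.174, 0.625, 0.23 ]), 'ee_rot': array([-3.139,  0.   ,  2.87 ]), 'contact_force': array([ 0.214,  0.515, -0.301]), 'torque': array([ 0.001, -0.017, -0.084]), 'gripper_force': np.float64(0.0), 'grip_width': np.float64(1.001)}
top (array([ 0.47496944, -0.02393158,  1.11589472]), array([ 0.0675492 , -0.00977801, -0.99788695]))
tan_jar 0.84 [399.4 231.3] [ 0.566 -0.236  0.008]
white_jar 0.84 [285.6 196.6] [0.663 0.05  0.008]
white_jar 0.73 [304.  247.5] [0.532 0.006 0.008]
white_jar 0.71 [363.1 275.2] [ 0.459 -0.14   0.008]
blue_jar 0.81 [366.4 229.4] [ 0.574 -0.153  0.008]
brown_jar 0.7 [424.  226.7] [ 0.576 -0.298  0.008]
jar_rack 0.71 [378.5 230.8] [ 0.57  -0.184  0.   ]
jar_rack 0.51 [441.1 226.7] [ 0.576 -0.343  0.   ]
rack_green_cap 0.51 [441.4 223.7] [ 0.583 -0.3
[... 483 characters left out ...]
8]
white_jar 0.93 [329.6 260. ] [ 0.568 -0.076  0.008]
white_jar 0.75 [291.5 275.8] [ 0.449 -0.072  0.008]
blue_jar 0.68 [341.4 277.8] [ 0.559 -0.147  0.008]
brown_jar 0.97 [382.  312.9] [ 0.578 -0.296  0.008]
jar_rack 0.75 [354.  286.3] [ 0.574 -0.183  0.   ]
kit_carrier 0.67 [273.7 217.7] [0.528 0.163 0.   ]
kit_carrier 0.64 [409.7 368.1] [ 0.538 -0.452  0.   ]
rack_green_cap 0.77 [398.2 328.1] [ 0.587 -0.35   0.   ]
carrier_green_cap 0.64 [295.8 248.3] [0.517 0.017 0.   ]
carrier_green_cap 0.18 [409.9 366.6] [ 0.541 -0.449  0.   ]
screwdriver 0.65 [220.6 175.5] [0.481 0.437 0.   ]
tape_measure 0.64 [406.9 367.3] [ 0.534 -0.446  0.   ]
tape_measure 0.41 [363.3 297.9] [ 0.572 -0.228  0.   ]
```

View pics/top0.png

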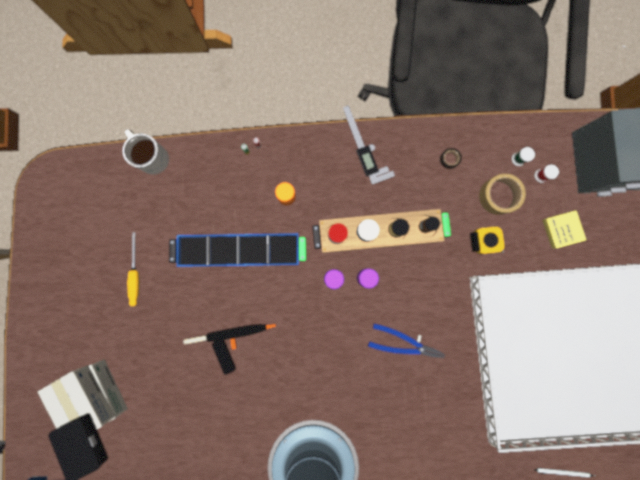

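View pics/side0.png

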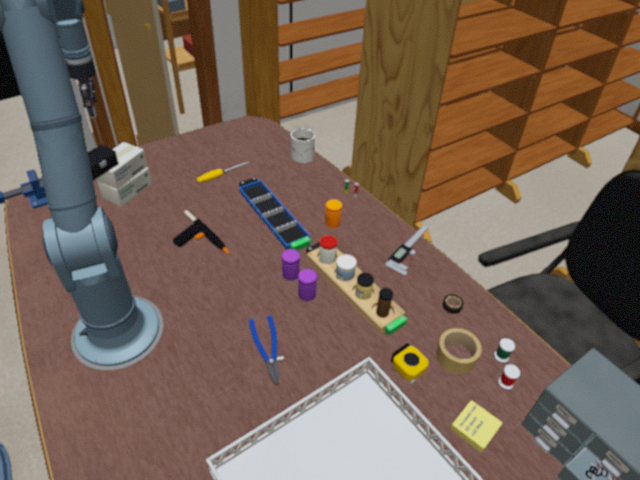

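The top view shows the rack to the right with its green cap at its right end (447,224), and the lids from left to right are red (338,232), white (368,230), black (400,228) and black (430,224). The carrier is to the left with its green cap at its right end (302,249), and the two green caps are on the same side.

Candidates for white_jar in the side view: red lid in the rack (330,245), orange (333,213), purple (290,265) and (308,285). Only the one with the red lid and white body, standing in the rack, fits. I'll confirm this in a crop.

Run:
```python
from h import *
from scipy.optimize import least_squares
p=eyes.grab_frame('top');q=eyes.grab_frame('side')
im=p['pixels'];hsv=cv2.cvtColor(im,cv2.COLOR_RGB2HSV)
g=cv2.inRange(hsv,(45,100,80),(85,255,255))
n,l,st,c=cv2.connectedComponentsWithStats(g)
for i in range(1,n):
    if st[i,4]>30: print('green',c[i],st[i],np.round(onz(p,c[i],.026),4))
r=cv2.inRange(hsv,(0,150,100),(6,255,255))|cv2.inRange(hsv,(174,150,100),(180,255,255));r[:, :325]=0;r[:,355:]=0;r[:210]=0;r[260:]=0
print('red',m:=np.argwhere(r>0).mean(0)[::-1],np.round(onz(p,m,.084),4))
w=(hsv[:,:,1]<50)&(hsv[:,:,2]>150);w[:,:350]=0;w[:,385:]=0;w[:212]=0;w[:248]=w[:248];w[248:]=0
print('white',m:=np.argwhere(w).mean(0)[::-1],np.round(onz(p,m,.069),4))
k=(hsv[:,:,2]<70);k[:,:388]=0;k[:,441:]=0;k[:212]=0;k[240:]=0
n,l,st,c=cv2.connectedComponentsWithStats(k.astype(np.uint8))
for i in range(1,n):
    if st[i,4]>30: print('black',c[i],st[i],np.round(onz(p,c[i],.074),4),np.round(onz(p,c[i],.089),4))
b=cv2.inRange(hsv,(100,130,60),(130,255,255));b[:,:160]=0;b[:,310:]=0;b[:220]=0;b[280:]=0
pts=np.argwhere(b>0)[:,::-1]
W=np.array([onz(p,x,.021)[:2] for x in pts]);print('carrier',cv2.minAreaRect((W*1000).astype(np.float32)))
ra=cv2.inRange(hsv,(8,60,130),(28,200,255));ra[:,:312]=0;ra[:,450:]=0;ra[:205]=0;ra[255:]=0
n,l,st,c=cv2.connectedComponentsWithStats(ra);i=1+np.argmax(st[1:,4])
W=np.array([onz(p,x,.024)[:2] for x in np.argwhere(l==i)[:,::-1]]);print('rack',cv2.minAreaRect((W*1000).astype(np.float32)))
a=cv2.resize(im[190:290,160:460],None,fx=2.6,fy=2.6,interpolation=3)
s=cv2.resize(q['pixels'][190:340,230:420],None,fx=2,fy=2,interpolation=3)
o=np.zeros((a.shape[0]+s.shape[0],780,3),np.uint8);o[:a.shape[0]]=a;o[a.shape[0]:,:s.shape[1]]=s
cv2.imwrite('pics/crop.png',o[:,:,::-1])
```

```text
green [445.85  224.175] [442 212   9  25 160] [ 0.5794 -0.3478  0.026 ]
green [301.8490566  248.34591195] [298 237   9  24 159] [0.5293 0.011  0.026 ]
red [337.6534296  232.49097473] [ 0.5614 -0.0761  0.084 ]
white [368.13456464 229.50131926] [ 0.5678 -0.1498  0.069 ]
black [429.93491124 224.17751479] [422 218  17  13 169] [ 0.5759 -0.296   0.074 ] [ 0.5744 -0.2921  0.089 ]
black [399.7539267  226.96858639] [392 220  16  15 191] [ 0.5712 -0.2244  0.074 ] [ 0.5698 -0.2215  0.089 ]
carrier ((531.1248168945312, 173.9005584716797), (301.966552734375, 76.30147552490234), 89.15052795410156)
rack ((569.6497802734375, -186.45303344726562), (89.97540283203125, 311.37310791015625), 3.9918861389160156)
```

View pics/crop.png

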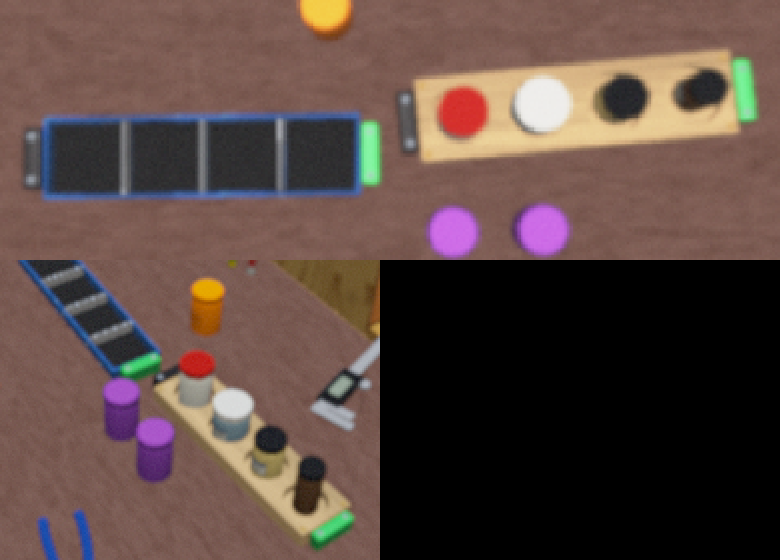

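The crop confirms it: the red lid on a white body stands in the rack's first pocket from the left, and the orange and purple ones stand outside. The order from green is brown, tan, blue, white. I'll start with white, since it goes to the far left and nothing has to cross another jar.

carry_out:
  motion:
    - [0,16,-29,0,0,0,-3]
    - [0,32,-58,0,0,0,-6]
    - [0,48,-87,0,0,0,-9]
    - [0,65,-117,0,0,0,-12]
    - [0,81,-146,0,0,0,-15]
    - [0,97,-175,0,0,0,-18]
    - [0,113,-204,0,0,0,-21]
    - [0,129,-234,0,0,0,-24]
  squeeze: 40

```text
clock: 1.87
ee_pos: [0.3041, 0.3909, 0.2315]
ee_rot: [3.141, -0.0, 2.449]
contact_force: [-0.4, -0.4, 0.6]
grip_width: 0.999
gripper_force: 0.0
```

carry_out:
  motion:
    - [0,16,-29,0,0,0,-3]
    - [0,32,-58,0,0,0,-6]
    - [0,48,-87,0,0,0,-9]
    - [0,65,-117,0,0,0,-12]
    - [0,81,-146,0,0,0,-15]
    - [0,97,-175,0,0,0,-18]
    - [0,113,-204,0,0,0,-21]
    - [0,129,-234,0,0,0,-24]

```text
clock: 2.53
ee_pos: [0.4331, 0.1569, 0.2317]
ee_rot: [3.14, -0.001, 2.03]
contact_force: [0.5, 0.2, 0.5]
grip_width: 0.999
gripper_force: 0.0
```

carry_out:
  motion:
    - [0,16,-29,-5,0,0,-3]
    - [0,32,-58,-10,0,0,-6]
    - [0,48,-87,-20,0,0,-9]
    - [0,65,-117,-30,0,0,-12]
    - [0,81,-146,-40,0,0,-15]
    - [0,97,-175,-50,0,0,-18]
    - [0,113,-204,-60,0,0,-21]
    - [0,129,-234,-70,0,0,-25]

```text
clock: 3.2
ee_pos: [0.5624, -0.0768, 0.161]
ee_rot: [3.141, -0.001, 1.594]
contact_force: [0.2, 0.2, 0.4]
grip_width: 0.997
gripper_force: 0.0
```

carry_out:
  motion:
    - [0,0,1,-20,0,0,0]
    - [0,0,1,-40,0,0,0]
    - [0,0,1,-60,0,0,0]
    - [0,0,1,-80,0,0,0]
    - [0,0,1,-100,0,0,0]
    - [0,0,1,-115,0,0,0]
    - [0,0,1,-127,0,0,0]
    - [0.1,0,1,-127,0,0,0]

```text
clock: 3.87
ee_pos: [0.5594, -0.0743, 0.0318]
ee_rot: [-3.137, -0.0, 1.596]
contact_force: [-0.1, 1.6, -0.7]
grip_width: 0.902
gripper_force: 0.0
```

carry_out:
  motion:
    - [1,0,0,0,0,0,0]
    - [1,0,0,0,0,0,0]
    - [1,0,0,0,0,0,0]
    - [1,0,0,0,0,0,0]
    - [1,0,0,0,0,0,0]
    - [1,0,0,0,0,0,0]
    - [1,0,0,0,0,0,0]
    - [1,0,0,0,0,0,0]
  squeeze: 40

```text
clock: 4.53
ee_pos: [0.5629, -0.075, 0.0357]
ee_rot: [3.139, -0.0, 1.596]
contact_force: [-0.2, 0.7, 6.3]
grip_width: 0.53
gripper_force: 41.2
```

carry_out:
  motion:
    - [1,0,0,8,0,0,0]
    - [1,0,0,20,0,0,0]
    - [1,0,0,35,0,0,0]
    - [1,0,0,50,0,0,0]
    - [1,-1,12,65,0,0,0]
    - [1,-3,32,75,0,0,0]
    - [1,-5,56,80,0,0,0]
    - [1,-7,81,80,0,0,0]

```text
clock: 5.2
ee_pos: [0.5553, 0.0059, 0.1166]
ee_rot: [3.138, -0.0, 1.593]
contact_force: [1.3, 1.2, 0.3]
grip_width: 0.53
gripper_force: 41.0
```

carry_out:
  motion:
    - [1,-2,28,0,0,0,0]
    - [1,-5,60,0,0,0,0]
    - [1,-8,95,0,0,0,0]
    - [1,-11,130,0,0,0,0]
    - [1,-14,165,0,0,0,0]
    - [1,-17,200,0,0,0,0]
    - [1,-20,235,0,0,0,0]
    - [1,-22,260,0,0,0,0]

```text
clock: 5.87
ee_pos: [0.531, 0.2706, 0.1148]
ee_rot: [-3.141, -0.002, 1.6]
contact_force: [-0.6, 1.0, -1.8]
grip_width: 0.528
gripper_force: 41.0
```

carry_out:
  motion:
    - [1,-1,14,0,0,0,0]
    - [1,-1,19,0,0,0,0]
    - [1,-1,20,-15,0,0,0]
    - [1,-1,20,-30,0,0,0]
    - [1,-1,20,-45,0,0,0]
    - [1,-1,20,-55,0,0,0]
    - [1,-1,20,-60,0,0,0]
    - [1,-1,20,-60,0,0,0]

```text
clock: 6.53
ee_pos: [0.5309, 0.2839, 0.0531]
ee_rot: [-3.139, 0.002, 1.594]
contact_force: [0.6, 0.2, -1.8]
grip_width: 0.532
gripper_force: 41.0
```

Run:
```python
from h import *
p=eyes.grab_frame('top');q=eyes.grab_frame('side')
o=np.hstack([cv2.resize(p['pixels'][170:290,140:340],(400,240)),cv2.resize(q['pixels'][130:270,200:320],(343,400))[:240]]) if 0 else cv2.resize(q['pixels'][110:270,180:380],(800,640))[:600]
cv2.imwrite('pics/p1.png',o[:,:,::-1])
```

```text
(no output)
```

View pics/p1.png

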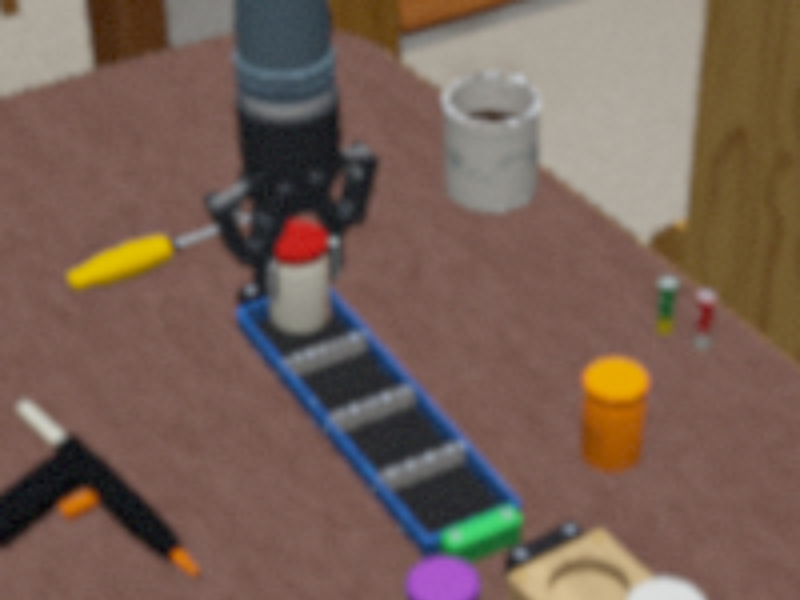

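The white jar is held upright above the leftmost compartment (300,300 in the crop).

carry_out:
  motion:
    - [1,0,0,-6,0,0,0]
    - [1,0,0,-12,0,0,0]
    - [1,0,0,-16,0,0,0]
    - [1,0,0,-19,0,0,0]
    - [1,0,0,-21,0,0,0]
    - [1,0,0,-23,0,0,0]
    - [1,0,0,-23,0,0,0]
    - [1,0,0,-23,0,0,0]

```text
clock: 7.3
ee_pos: [0.5312, 0.2861, 0.0327]
ee_rot: [-3.14, -0.001, 1.596]
contact_force: [-4.2, -1.8, 9.0]
grip_width: 0.531
gripper_force: 41.6
```

carry_out:
  motion:
    - [0.35,0,0,0,0,0,0]
    - [0.3,0,0,0,0,0,0]
    - [0.2,0,0,0,0,0,0]
    - [0,0,0,0,0,0,0]
    - [0,0,0,0,0,0,0]
    - [0,0,0,15,0,0,0]
    - [0,0,0,40,0,0,0]
    - [0,0,0,80,0,0,0]

```text
clock: 7.97
ee_pos: [0.5284, 0.2846, 0.1092]
ee_rot: [-3.135, 0.005, 1.596]
contact_force: [0.5, 0.5, 0.2]
grip_width: 1.002
gripper_force: 0.0
```

carry_out:
  motion:
    - [0,2,-25,15,0,0,0]
    - [0,5,-60,15,0,0,0]
    - [0,8,-95,15,0,0,0]
    - [0,11,-130,15,0,0,0]
    - [0,14,-165,15,0,0,0]
    - [0,16,-200,15,0,0,0]
    - [0,18,-225,15,0,0,0]
    - [0,20,-245,15,0,0,0]

```text
clock: 8.63
ee_pos: [0.5516, 0.0373, 0.1276]
ee_rot: [3.14, 0.0, 1.591]
contact_force: [0.6, 0.7, 0.2]
grip_width: 1.001
gripper_force: 0.0
```

carry_out:
  motion:
    - [0,3,-30,0,0,0,0]
    - [0,6,-65,0,0,0,0]
    - [0,9,-100,0,0,0,0]
    - [0,12,-135,0,0,0,0]
    - [0,14,-165,0,0,0,0]
    - [0,15,-185,0,0,0,0]
    - [0,16,-190,0,0,0,0]
    - [0,16,-190,0,0,0,0]

```text
clock: 9.3
ee_pos: [0.5674, -0.1514, 0.1273]
ee_rot: [3.14, 0.001, 1.591]
contact_force: [0.2, 0.6, -0.1]
grip_width: 1.0
gripper_force: 0.0
```

carry_out:
  motion:
    - [0,0,1,-18,0,0,0]
    - [0,0,1,-38,0,0,0]
    - [0,0,1,-58,0,0,0]
    - [0,0,1,-75,0,0,0]
    - [0,0,1,-88,0,0,0]
    - [0,0,1,-96,0,0,0]
    - [0,0,1,-96,0,0,0]
    - [0.2,0,1,-96,0,0,0]

```text
clock: 9.97
ee_pos: [0.5678, -0.1469, 0.0304]
ee_rot: [-3.141, -0.0, 1.597]
contact_force: [0.2, -0.5, 0.0]
grip_width: 0.883
gripper_force: 0.0
```

carry_out:
  motion:
    - [1,0,0,0,0,0,0]
    - [1,0,0,0,0,0,0]
    - [1,0,0,0,0,0,0]
    - [1,0,0,0,0,0,0]
    - [1,0,0,0,0,0,0]
    - [1,0,0,0,0,0,0]
    - [1,0,0,0,0,0,0]
    - [1,0,0,0,0,0,0]

```text
clock: 10.63
ee_pos: [0.5688, -0.1483, 0.0317]
ee_rot: [3.139, 0.0, 1.595]
contact_force: [-0.6, 0.5, 6.2]
grip_width: 0.576
gripper_force: 41.8
```

carry_out:
  motion:
    - [1,0,0,8,0,0,0]
    - [1,0,0,20,0,0,0]
    - [1,0,0,35,0,0,0]
    - [1,0,0,50,0,0,0]
    - [1,-1,12,65,0,0,0]
    - [1,-3,32,75,0,0,0]
    - [1,-6,56,80,0,0,0]
    - [1,-9,81,80,0,0,0]

```text
clock: 11.3
ee_pos: [0.5599, -0.0674, 0.1134]
ee_rot: [3.137, 0.0, 1.593]
contact_force: [1.0, -0.7, -1.3]
grip_width: 0.576
gripper_force: 41.5
```

carry_out:
  motion:
    - [1,-3,28,0,0,0,0]
    - [1,-6,60,0,0,0,0]
    - [1,-10,95,0,0,0,0]
    - [1,-14,130,0,0,0,0]
    - [1,-18,165,0,0,0,0]
    - [1,-22,200,0,0,0,0]
    - [1,-25,235,0,0,0,0]
    - [1,-28,260,0,0,0,0]

```text
clock: 11.97
ee_pos: [0.53, 0.1976, 0.1116]
ee_rot: [3.141, -0.002, 1.599]
contact_force: [-0.0, 0.8, -1.0]
grip_width: 0.573
gripper_force: 41.5
```

carry_out:
  motion:
    - [1,-1,14,0,0,0,0]
    - [1,-1,19,0,0,0,0]
    - [1,-1,19,-15,0,0,0]
    - [1,-1,19,-30,0,0,0]
    - [1,-1,19,-45,0,0,0]
    - [1,-1,19,-55,0,0,0]
    - [1,-1,19,-60,0,0,0]
    - [1,-1,19,-60,0,0,0]

```text
clock: 12.63
ee_pos: [0.529, 0.21, 0.0494]
ee_rot: [-3.14, 0.002, 1.593]
contact_force: [-0.7, 0.5, -0.8]
grip_width: 0.577
gripper_force: 41.5
```

carry_out:
  motion:
    - [1,0,0,-6,0,0,0]
    - [1,0,0,-12,0,0,0]
    - [1,0,0,-16,0,0,0]
    - [1,0,0,-19,0,0,0]
    - [1,0,0,-21,0,0,0]
    - [1,0,0,-23,0,0,0]
    - [1,0,0,-23,0,0,0]
    - [1,0,0,-23,0,0,0]

```text
clock: 13.3
ee_pos: [0.5294, 0.2123, 0.0287]
ee_rot: [-3.14, -0.001, 1.596]
contact_force: [-2.8, -1.5, 8.9]
grip_width: 0.573
gripper_force: 42.1
```

Run:
```python
from h import *
q=eyes.grab_frame('side')
cv2.imwrite('pics/p2.png',cv2.resize(q['pixels'][110:270,180:380],(720,576))[:,:,::-1])
```

```text
(no output)
```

View pics/p2.png

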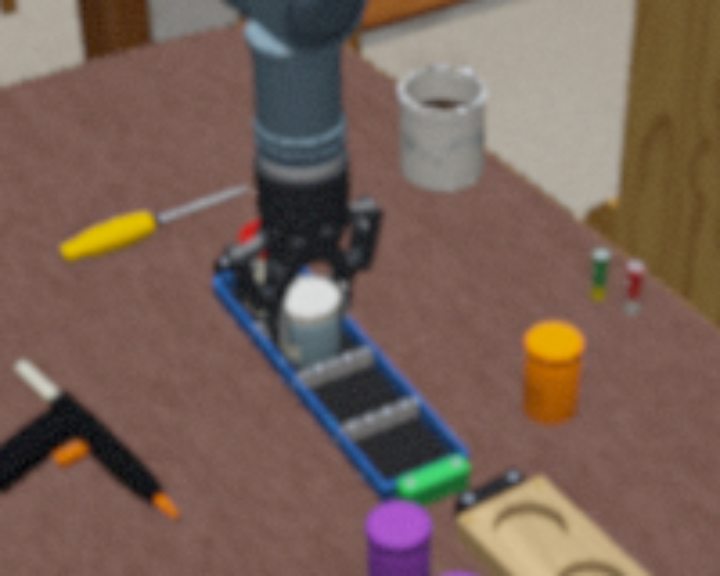

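The blue jar stands in the second compartment from the left (312,325), with white behind it.

carry_out:
  motion:
    - [0.35,0,0,0,0,0,0]
    - [0.3,0,0,0,0,0,0]
    - [0.2,0,0,0,0,0,0]
    - [0,0,0,0,0,0,0]
    - [0,0,0,0,0,0,0]
    - [0,0,0,15,0,0,0]
    - [0,0,0,40,0,0,0]
    - [0,0,0,80,0,0,0]

```text
clock: 14.02
ee_pos: [0.526, 0.2109, 0.1044]
ee_rot: [-3.134, 0.005, 1.596]
contact_force: [-0.0, 0.6, -0.4]
grip_width: 1.0
gripper_force: 0.0
```

carry_out:
  motion:
    - [0,2,-25,18,0,0,0]
    - [0,5,-60,18,0,0,0]
    - [0,8,-95,18,0,0,0]
    - [0,11,-130,18,0,0,0]
    - [0,14,-165,18,0,0,0]
    - [0,17,-200,18,0,0,0]
    - [0,20,-225,18,0,0,0]
    - [0,22,-245,18,0,0,0]

```text
clock: 14.68
ee_pos: [0.5513, -0.0366, 0.1255]
ee_rot: [3.141, 0.001, 1.592]
contact_force: [0.3, 1.0, -0.9]
grip_width: 0.999
gripper_force: 0.0
```

carry_out:
  motion:
    - [0,3,-30,0,0,0,0]
    - [0,6,-65,0,0,0,0]
    - [0,9,-100,0,0,0,0]
    - [0,12,-135,0,0,0,0]
    - [0,15,-165,0,0,0,0]
    - [0,18,-185,0,0,0,0]
    - [0,20,-190,0,0,0,0]
    - [0,20,-190,0,0,0,0]

```text
clock: 15.35
ee_pos: [0.5711, -0.2253, 0.1253]
ee_rot: [3.142, 0.001, 1.592]
contact_force: [-1.0, 0.4, 0.4]
grip_width: 1.0
gripper_force: 0.0
```

Descend to TCP z≈0.033.

carry_out:
  motion:
    - [0,0,1,-18,0,0,0]
    - [0,0,1,-38,0,0,0]
    - [0,0,1,-56,0,0,0]
    - [0,0,1,-72,0,0,0]
    - [0,0,1,-84,0,0,0]
    - [0,0,1,-92,0,0,0]
    - [0,0,1,-92,0,0,0]
    - [0.2,0,1,-92,0,0,0]

```text
clock: 16.02
ee_pos: [0.5717, -0.221, 0.0332]
ee_rot: [-3.141, -0.0, 1.597]
contact_force: [0.2, -0.3, 0.3]
grip_width: 0.886
gripper_force: 0.0
```

carry_out:
  motion:
    - [1,0,0,0,0,0,0]
    - [1,0,0,0,0,0,0]
    - [1,0,0,0,0,0,0]
    - [1,0,0,0,0,0,0]
    - [1,0,0,0,0,0,0]
    - [1,0,0,0,0,0,0]
    - [1,0,0,0,0,0,0]
    - [1,0,0,0,0,0,0]

```text
clock: 16.68
ee_pos: [0.5726, -0.2225, 0.0346]
ee_rot: [3.139, 0.001, 1.596]
contact_force: [-0.3, 1.1, 6.2]
grip_width: 0.486
gripper_force: 40.7
```

carry_out:
  motion:
    - [1,0,0,8,0,0,0]
    - [1,0,0,20,0,0,0]
    - [1,0,0,35,0,0,0]
    - [1,0,0,50,0,0,0]
    - [1,-1,12,65,0,0,0]
    - [1,-3,32,75,0,0,0]
    - [1,-6,56,80,0,0,0]
    - [1,-10,81,80,0,0,0]

```text
clock: 17.35
ee_pos: [0.5632, -0.1417, 0.1167]
ee_rot: [3.136, 0.001, 1.593]
contact_force: [0.3, 0.6, -1.1]
grip_width: 0.481
gripper_force: 40.5
```

carry_out:
  motion:
    - [1,-3,28,0,0,0,0]
    - [1,-7,60,0,0,0,0]
    - [1,-11,95,0,0,0,0]
    - [1,-15,130,0,0,0,0]
    - [1,-20,165,0,0,0,0]
    - [1,-24,200,0,0,0,0]
    - [1,-28,235,0,0,0,0]
    - [1,-31,260,0,0,0,0]

```text
clock: 18.02
ee_pos: [0.5303, 0.1234, 0.1148]
ee_rot: [3.14, -0.003, 1.599]
contact_force: [-0.0, 1.0, -0.3]
grip_width: 0.485
gripper_force: 40.5
```

carry_out:
  motion:
    - [1,-1,14,0,0,0,0]
    - [1,-1,18,0,0,0,0]
    - [1,-1,18,-15,0,0,0]
    - [1,-1,18,-30,0,0,0]
    - [1,-1,18,-45,0,0,0]
    - [1,-1,18,-55,0,0,0]
    - [1,-1,18,-60,0,0,0]
    - [1,-1,18,-60,0,0,0]

```text
clock: 18.68
ee_pos: [0.529, 0.1358, 0.0527]
ee_rot: [-3.14, 0.001, 1.594]
contact_force: [0.7, -0.2, -1.1]
grip_width: 0.482
gripper_force: 40.5
```

carry_out:
  motion:
    - [1,0,0,-6,0,0,0]
    - [1,0,0,-12,0,0,0]
    - [1,0,0,-16,0,0,0]
    - [1,0,0,-19,0,0,0]
    - [1,0,0,-21,0,0,0]
    - [1,0,0,-23,0,0,0]
    - [1,0,0,-23,0,0,0]
    - [1,0,0,-23,0,0,0]

```text
clock: 19.35
ee_pos: [0.5294, 0.1372, 0.0315]
ee_rot: [-3.14, -0.001, 1.596]
contact_force: [-4.8, -0.6, 8.7]
grip_width: 0.482
gripper_force: 41.2
```

Run:
```python
from h import *
q=eyes.grab_frame('side')
cv2.imwrite('pics/p3.png',cv2.resize(q['pixels'][130:350,180:430],(650,572))[:,:,::-1])
```

```text
(no output)
```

View pics/p3.png

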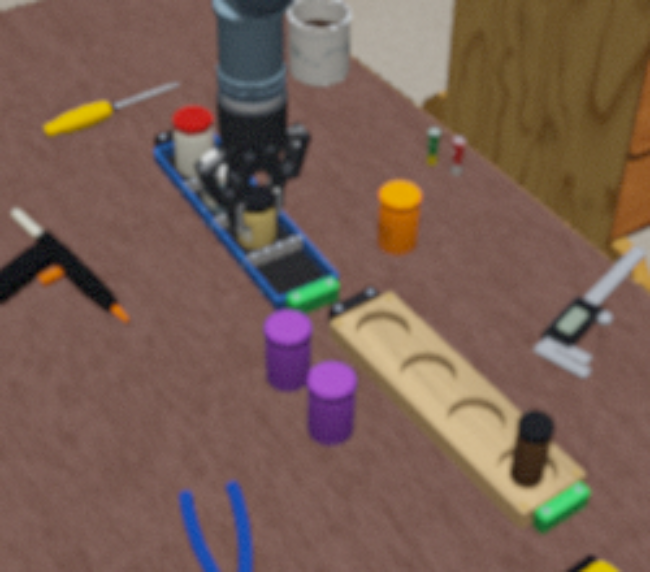

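The tan jar stands in the third compartment (257,225). Only the brown jar is left in the rack (530,450).

carry_out:
  motion:
    - [0.35,0,0,0,0,0,0]
    - [0.3,0,0,0,0,0,0]
    - [0.2,0,0,0,0,0,0]
    - [0,0,0,0,0,0,0]
    - [0,0,0,0,0,0,0]
    - [0,0,0,15,0,0,0]
    - [0,0,0,40,0,0,0]
    - [0,0,0,80,0,0,0]

```text
clock: 20.07
ee_pos: [0.526, 0.1363, 0.1076]
ee_rot: [-3.134, 0.004, 1.596]
contact_force: [0.6, 1.2, 1.0]
grip_width: 0.999
gripper_force: 0.0
```

carry_out:
  motion:
    - [0,2,-25,20,0,0,0]
    - [0,5,-60,20,0,0,0]
    - [0,9,-95,20,0,0,0]
    - [0,13,-130,20,0,0,0]
    - [0,17,-165,20,0,0,0]
    - [0,20,-200,20,0,0,0]
    - [0,23,-225,20,0,0,0]
    - [0,25,-245,20,0,0,0]

```text
clock: 20.73
ee_pos: [0.5541, -0.1116, 0.1305]
ee_rot: [3.141, 0.001, 1.592]
contact_force: [0.1, 0.8, -0.8]
grip_width: 1.003
gripper_force: 0.0
```

carry_out:
  motion:
    - [0,3,-30,0,0,0,0]
    - [0,7,-65,0,0,0,0]
    - [0,11,-100,0,0,0,0]
    - [0,15,-135,0,0,0,0]
    - [0,19,-165,0,0,0,0]
    - [0,22,-185,0,0,0,0]
    - [0,23,-190,0,0,0,0]
    - [0,23,-190,0,0,0,0]

```text
clock: 21.4
ee_pos: [0.5766, -0.3005, 0.1302]
ee_rot: [-3.141, 0.001, 1.592]
contact_force: [-0.3, 0.2, -0.7]
grip_width: 0.996
gripper_force: 0.0
```

carry_out:
  motion:
    - [0,0,1,-18,0,0,0]
    - [0,0,1,-38,0,0,0]
    - [0,0,1,-56,0,0,0]
    - [0,0,1,-70,0,0,0]
    - [0,0,1,-82,0,0,0]
    - [0,0,1,-88,0,0,0]
    - [0,0,1,-88,0,0,0]
    - [0.2,0,1,-88,0,0,0]

```text
clock: 22.07
ee_pos: [0.5777, -0.2966, 0.0424]
ee_rot: [3.142, 0.0, 1.596]
contact_force: [0.1, -0.9, 0.7]
grip_width: 0.888
gripper_force: 0.0
```

carry_out:
  motion:
    - [1,0,0,0,0,0,0]
    - [1,0,0,0,0,0,0]
    - [1,0,0,0,0,0,0]
    - [1,0,0,0,0,0,0]
    - [1,0,0,0,0,0,0]
    - [1,0,0,0,0,0,0]
    - [1,0,0,0,0,0,0]
    - [1,0,0,0,0,0,0]

```text
clock: 22.73
ee_pos: [0.5782, -0.2974, 0.0434]
ee_rot: [3.14, 0.001, 1.596]
contact_force: [-0.2, -0.3, 5.5]
grip_width: 0.386
gripper_force: 39.8
```

carry_out:
  motion:
    - [1,0,0,8,0,0,0]
    - [1,0,0,20,0,0,0]
    - [1,0,0,35,0,0,0]
    - [1,0,0,50,0,0,0]
    - [1,-1,12,65,0,0,0]
    - [1,-4,32,75,0,0,0]
    - [1,-8,56,80,0,0,0]
    - [1,-12,81,80,0,0,0]

```text
clock: 23.4
ee_pos: [0.5668, -0.217, 0.1258]
ee_rot: [3.136, 0.002, 1.593]
contact_force: [0.6, -0.8, -0.5]
grip_width: 0.385
gripper_force: 39.8
```

carry_out:
  motion:
    - [1,-3,28,0,0,0,0]
    - [1,-8,60,0,0,0,0]
    - [1,-13,95,0,0,0,0]
    - [1,-18,130,0,0,0,0]
    - [1,-23,165,0,0,0,0]
    - [1,-28,200,0,0,0,0]
    - [1,-32,235,0,0,0,0]
    - [1,-36,260,0,0,0,0]

```text
clock: 24.07
ee_pos: [0.5296, 0.0482, 0.1237]
ee_rot: [3.14, -0.003, 1.599]
contact_force: [-0.3, 0.3, -0.8]
grip_width: 0.388
gripper_force: 39.8
```

carry_out:
  motion:
    - [1,-1,14,0,0,0,0]
    - [1,-1,18,0,0,0,0]
    - [1,-1,18,-15,0,0,0]
    - [1,-1,18,-30,0,0,0]
    - [1,-1,18,-45,0,0,0]
    - [1,-1,18,-55,0,0,0]
    - [1,-1,18,-60,0,0,0]
    - [1,-1,18,-60,0,0,0]

```text
clock: 24.73
ee_pos: [0.5279, 0.061, 0.0617]
ee_rot: [-3.14, 0.001, 1.594]
contact_force: [-0.2, -0.1, -0.4]
grip_width: 0.391
gripper_force: 39.8
```

carry_out:
  motion:
    - [1,0,0,-6,0,0,0]
    - [1,0,0,-12,0,0,0]
    - [1,0,0,-16,0,0,0]
    - [1,0,0,-19,0,0,0]
    - [1,0,0,-21,0,0,0]
    - [1,0,0,-23,0,0,0]
    - [1,0,0,-23,0,0,0]
    - [1,0,0,-23,0,0,0]

```text
clock: 25.4
ee_pos: [0.5285, 0.0622, 0.0403]
ee_rot: [-3.141, -0.001, 1.596]
contact_force: [-2.9, -0.2, 7.3]
grip_width: 0.382
gripper_force: 40.5
```

Run:
```python
from h import *
q=eyes.grab_frame('side')
cv2.imwrite('pics/p4.png',cv2.resize(q['pixels'][130:350,180:430],(650,572))[:,:,::-1])
```

```text
(no output)
```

View pics/p4.png

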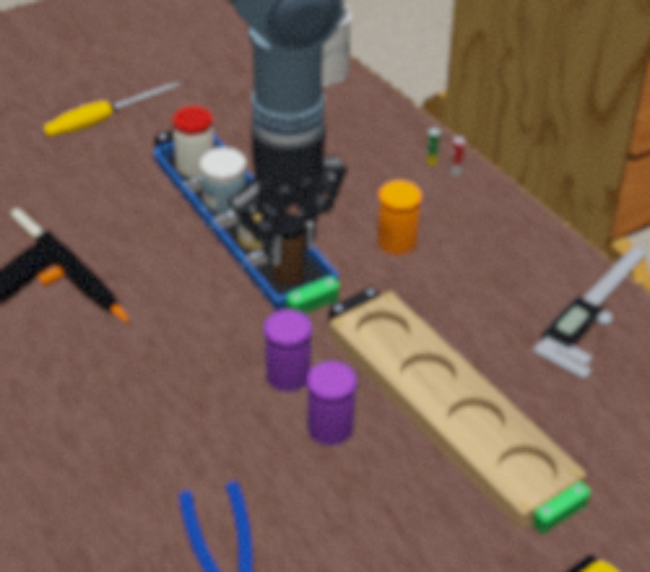

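The brown jar is in the compartment nearest green (290,260). I'll release it, lift away, back off to the side and check.

carry_out:
  motion:
    - [0.5,0,0,0,0,0,0]
    - [0.4,0,0,0,0,0,0]
    - [0.2,0,0,0,0,0,0]
    - [0,0,0,0,0,0,0]
    - [0,0,0,0,0,0,0]
    - [0,0,0,15,0,0,0]
    - [0,0,0,40,0,0,0]
    - [0,0,0,80,0,0,0]

```text
clock: 26.12
ee_pos: [0.5249, 0.0618, 0.1168]
ee_rot: [-3.133, 0.003, 1.596]
contact_force: [0.7, 1.5, 0.3]
grip_width: 0.996
gripper_force: 0.0
```

carry_out:
  motion:
    - [0,0,0,30,0,0,0]
    - [0,0,-10,60,0,0,0]
    - [0,0,-35,80,0,0,0]
    - [0,0,-70,80,0,0,0]
    - [0,0,-105,80,0,0,0]
    - [0,0,-140,80,0,0,0]
    - [0,0,-170,80,0,0,0]
    - [0,0,-190,80,0,0,0]

```text
clock: 26.78
ee_pos: [0.5276, -0.1321, 0.1996]
ee_rot: [3.141, 0.001, 1.591]
contact_force: [0.1, -1.0, 0.6]
grip_width: 1.0
gripper_force: 0.0
```

carry_out:
  motion:
    - [0,0,-20,0,0,0,0]
    - [0,0,-50,0,0,0,0]
    - [0,0,-80,0,0,0,0]
    - [0,0,-110,0,0,0,0]
    - [0,0,-130,0,0,0,0]
    - [0,0,-140,0,0,0,0]
    - [0,0,-140,0,0,0,0]
    - [0,0,-140,0,0,0,0]

```text
clock: 27.45
ee_pos: [0.5284, -0.2673, 0.1989]
ee_rot: [-3.141, -0.001, 1.595]
contact_force: [0.1, 0.1, 0.2]
grip_width: 1.003
gripper_force: 0.0
```

Run:
```python
from h import *
p=eyes.grab_frame('top');q=eyes.grab_frame('side')
a=cv2.resize(p['pixels'][200:290,120:320],(800,360));b=cv2.resize(q['pixels'][150:270,200:400],(400,240))
o=np.zeros((600,800,3),np.uint8);o[:360]=a;o[360:,:400]=b
cv2.imwrite('pics/p5.png',o[:,:,::-1])
for n in 'tan_jar white_jar blue_jar brown_jar screwdriver tape_measure'.split():
  for x in (p,q):
    print(n,[(round(r['score'],2),np.round(onz(x,r['at'],.005 if 'jar' in n else 0)[:2],3)) for r in place_of(x,n)[:4]])
```

```text
tan_jar [(0.87, array([0.522, 0.123]))]
tan_jar [(0.8, array([0.535, 0.144]))]
white_jar [(0.84, array([0.537, 0.279])), (0.75, array([ 0.461, -0.138])), (0.69, array([0.661, 0.044])), (0.61, array([ 0.454, -0.056]))]
white_jar [(0.92, array([ 0.452, -0.147])), (0.79, array([0.659, 0.04 ])), (0.71, array([0.531, 0.286])), (0.65, array([ 0.455, -0.067]))]
blue_jar [(0.71, array([0.527, 0.211])), (0.6, array([ 0.564, -0.187]))]
blue_jar [(0.65, array([0.521, 0.2  ]))]
brown_jar [(0.63, array([0.523, 0.061])), (0.46, array([0.53 , 0.006]))]
brown_jar [(0.58, array([0.52 , 0.058])), (0.2, array([0.513, 0.005]))]
screwdriver [(0.55, array([0.492, 0.435]))]
screwdriver [(0.73, array([0.496, 0.448]))]
tape_measure []
tape_measure [(0.71, array([ 0.537, -0.449]))]
```

View pics/p5.png

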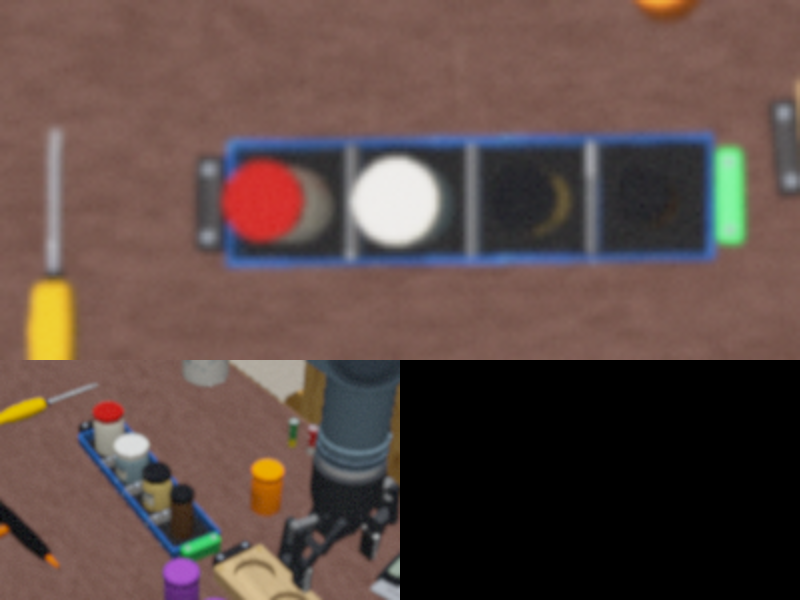

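All four jars stand upright in the carrier, and from the green end the order is brown, tan, blue, white. They are well centred, and the screwdriver and tape measure are where they were.

```bash
python3 -c "
from station import robot
print(robot.sign_off())"
```

```text
the job is handed in; nothing more can be done
None
```

I moved all four jars into the blue carrier in the rack's order from the green cap (brown, tan, blue, white), each standing upright in its own compartment, and handed the job in at about 27.5 s; no verdict came back.

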